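# Draw the short remote from its caddy and aim it at the media box

## Robot

A 6-joint arm with a two-finger parallel gripper is mounted at the origin on the work surface. World frame = base frame: x ahead of the robot, y to its left, z up, the work surface at z = 0. Lengths are in mm, angles in rad, forces in N, time in s.
With the tool pointing down it reaches from about 225 to 875 mm from the base axis. Payload 3.4 kg.
Tool frame: the origin (TCP) lies between the finger pads; the fingertips stand ahead of it and the grasp point (between the pads) is the TCP (tips_ahead is the z of the fingertips in the tool frame, in mm); z points along the fingers, y is the line along which they close (so a half turn about z gives the same grasp; the last joint's range is limited). The gripper opens to 85 mm and grips with 20 to 120 N. Pads are 22 mm wide; open, the fingers measure 114 mm over their backs; the gripper's body (76 mm by 85 mm) begins 54 mm behind the grasp point. The pads swing forward as they close: fully open they stand 13 mm farther back than shut.
Start: joints at [1.074, 0.276, 1.505, -0, 1.361, -0.121], TCP at [211.053, 534.9, 250.328] pointing down, gripper open.
Joint ranges: [-2.89, 2.89], [-0.75, 2.08], [0.22, 2.7], [-1.18, 4.32], [0.11, 2.71], [-2.7, 2.7]. Speed limits (rad/s): [2.57, 2.57, 3.14, 3.14, 3.14, 3.14].

## Interface

Orientations are given as [roll, pitch, yaw] about the fixed x, y, z axes, in that order (R = Rz(yaw) Ry(pitch) Rx(roll)).
In Python, from bench import state, grab_frame, hand_in, spot_in, tips_ahead gives the robot as it stands.
- The arm moves only by the tool servo_tool, never from a script. Its argument "increments" is text: rows parted by semicolons, each of 5 numbers parted by spaces: the shift along the tool's x, y, z in units of 50 mm (1.0 is 50 mm), then the turn about the tool's z in units of 8 degrees (1.0 is 8 degrees), then the closure, from 0 (fully open) to 1 (shut). A call has exactly 8 rows; each row shifts and turns the commanded pose from where the row before left it, along the tool's axes as they then stand; what a row does not reach is not made up. A row lasts 1/10 s, in which the tool goes at most 50 mm and 8.59 degrees, less where a joint would pass 70% of its speed; a pose out of reach is approached as far as the arm can. A call is refused whole if a number of a shift passes 1 or a number of a turn 1, either way. A call with a gripper value outside its range is refused whole. The fingers move at their own pace and stop on an object; the grip force is fixed at half the most. Time passes only in rows, so rows that do not move let the fingers close, or fill a call up. It gives the time, the measured TCP pose, the force, the opening and the grip force at its end, in the units of the state.
- state(): the state, without advancing time (a new reading comes with each control period).
- grab_frame(name): name is "side" or "top" or "wrist"; returns a dict with "color" (400x640x3 uint8, blue, green, red), "intrinsics" (3x3 intrinsics, pixels), "R" (3x3) and "t" (3): a world point X has camera coordinates R X + t. Camera axes: x right, y down, z forward; pixel columns grow to the right and rows downward; lengths in mm; the calibration is good to about 2 mm. A picture is of the moment at which its call begins. There is no depth.
- hand_in(): hands the job in; it is judged then, once.
Trained networks look in the newest picture that a camera, given by its name, has taken for a name from the list of things; names that differ only in an ending like _2 or _b are one class to them, and where a whole thing is asked for, a point or a joint stands for the part that bears it (a point fixed in the world has none). Each returns a list of dicts, best first, with "score" (0 to 1); they miss things now and then, are a little off and sometimes report something else, mostly with a low value. They report only what shows in the picture. A call takes as long as a camera call.
- spot_in(name, camera): "xyz" ([x, y, z] in mm, in world coordinates, good to about 4 mm: the middle of the surface that is visible of it).
The state is a dict: "time_s": time; "joint_positions": joint angles; "joint_vel": joint speeds; "joint_efforts": joint torques, N m; "position": TCP position; "eef_rot": TCP orientation; "contact_force": force on the tool from outside, world axes, zero at the start; "wrist_torque": the same for the moment, N m; "gripper_width": finger opening in mm; "finger_force": force on a finger pad.
Only numpy, scipy, OpenCV 4.12 (cv2) and the standard library are available. Lean on these libraries where they do the work, as an engineer would, in place of code of your own. Each camera call takes 0.05 s, during which the arm holds its last target. There are 200 camera calls.

## Task

Draw the shorter of the two remote controls out of its pocket in the wooden caddy, and hold it up with its middle at least 15 cm above the table, roughly level with its buttons facing up and its nose pointing at the flat, square media box on the low shelf, from the robot's side of the box and touching nothing but the gripper. Finish while still holding it there, steady; do not put it down or let go. Leave the long remote, the mini PC, the media box, the router and the modem where they are.

Things in the scene. Friction and masses are not known exactly. Their poses are not given: they have to be found in the camera images.
- short_remote: the remote to take: black bar 150 x 42 x 18 thick, about 90 g, grey ring near its nose, in an outer pocket of the caddy. Origin: centre of its tail end face; x runs from tail to nose (at 150), y across, z out of the button face. At the start tail down, rising 45 degrees above horizontal towards the caddy's +x, buttons up and towards the robot; x = 85 to 150 stands free of the caddy
- short_remote_mid (a point): the middle of the short remote: 75 mm along its x axis from its origin, halfway through its thickness
- long_remote: the remote to leave alone: black bar 190 x 42 x 18 with a block of twelve buttons, in the other outer pocket; same axes and origin (centre of its tail end face) as the short remote
- caddy: fixed pale wooden caddy; base 120 (x) x 176 (y) x 12, origin at the centre of its underside, z up. Three pockets along y lean 45 degrees above horizontal towards its +x (away from the robot); remotes in the outer two (y = +52, -52), the middle is empty. Pockets 46 wide, 22 thick, 55 deep along the lean; the back wall goes on as a rest to 80 along the lean, 77 above the table
- media_box: flat square black box with rounded edges, 110 x 110 x 29 high, round ring on its top; stands on the low shelf (130 mm above the table) towards one end of it. Origin at the centre of its underside, z up
- media_box_mid (a point): the middle of the media box, 15 mm above the centre of its underside
- mini_pc: small cube-like computer 75 x 75 x 60 high, grey below and black above, on the other end of the low shelf; origin at the centre of its underside
- low_shelf: fixed low grey shelf 160 (x) x 680 (y), its top 130 above the table, on four steel legs, beyond the caddy; origin on the table under its centre
- router: white upright cylinder, 104 diameter x 170 high, standing on the table at one side of the caddy; origin at the centre of its underside
- modem: flat white slotted box 130 x 100 x 32 high on the table at the other side of the caddy; origin at the centre of its underside

How it is judged:
By the outcome, as a careful person would: the job done as asked, in the order asked, and still so for the second after the job is handed in, while the arm keeps its last pose, push and grip.
It also fails if it takes over 34 s, if anything falls off the work surface, if the arm or the gripper's body presses on something with over 40 N, if the wrist force passes 120 N, or if a joint passes its speed limit or range.

## Working session

There is one attempt and no reset: what is moved stays moved. The work goes in short steps, Python scripts to look and compute and a tool call to move; the robot and the scene stay as the last step left them, time stands still between calls to the robot, and variables do not carry over. Pictures are saved under pics/ and viewed, at most 10 in all, crops included, and the job is handed in when it is done.

Besides the shell and the picture viewer there is one more tool, called after "Request:" as name(argument=value, ...), one argument or row to a line, values as JSON. servo_tool: Moves the arm, as the interface text tells. Its arguments: {"type":"object","properties":{"increments":{"type":"string"}},"required":["increments"]}

```bash
mkdir -p pics; ls; python3 - <<'E'
from bench import *
import cv2
s=state();print({k:s[k] for k in("time_s","position","eef_rot","gripper_width")}, tips_ahead)
for c in("side","top"):
    f=grab_frame(c);cv2.imwrite(f"pics/{c}0.png",f["color"])
    print(c,(-f["R"].T@f["t"]).round(),f["R"].round(2).tolist())
    for n in("short_remote","long_remote","caddy","media_box","mini_pc","low_shelf","router","modem","short_remote_mid"):
        print(n,[(d["xyz"],d["score"]) for d in spot_in(n,c)[:2]])
E
```

```text
pics
{'time_s': 0.0, 'position': array([210.77033865, 534.42147528, 249.42354409]), 'eef_rot': array([-3.13972181e+00, -2.43882086e-04,  2.76579747e+00]), 'gripper_width': 84.92497652585837} 19.0
side [ 319. -895.  782.] [[0.95, -0.32, -0.0], [-0.19, -0.55, -0.81], [0.26, 0.77, -0.58]]
short_remote [([506.2, -49.3, 105.7], 0.71)]
long_remote [([532.3, 52.8, 119.6], 0.57)]
caddy [([458.2, -25.0, 42.9], 0.66)]
media_box [([741.3, -209.8, 158.1], 0.95)]
mini_pc [([748.6, 138.4, 175.3], 0.81)]
low_shelf [([736.9, -83.2, 128.1], 0.9)]
router [([554.7, 356.6, 106.0], 0.86)]
modem [([578.6, -479.2, 34.9], 0.96)]
short_remote_mid [([509.0, -45.0, 110.0], 0.71)]
top [ 381.   28. 1379.] [[0.02, -1.0, 0.0], [-0.98, -0.02, -0.18], [0.18, 0.0, -0.98]]
short_remote [([513.4, -33.3, 106.9], 0.82)]
long_remote [([533.7, 68.5, 123.3], 0.57)]
caddy [([455.0, 24.6, 57.2], 0.56)]
media_box [([746.1, -192.2, 159.1], 0.79)]
mini_pc [([744.9, 156.5, 195.7], 0.61), ([453.6, 24.2, 54.6], 0.36)]
low_shelf [([748.1, 29.3, 134.1], 0.91)]
router [([550.7, 384.3, 170.7], 0.96), ([506.7, -32.9, 116.1], 0.4)]
modem [([563.5, -480.0, 35.9], 0.76), ([743.2, -195.2, 159.1], 0.7)]
short_remote_mid [([507.8, -32.5, 114.9], 0.75)]
```

View pics/side0.png

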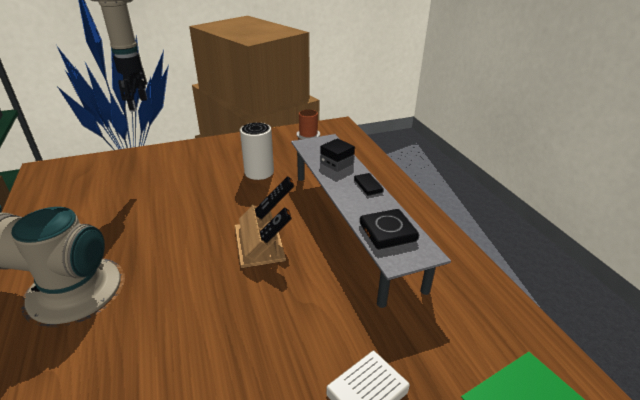

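View pics/top0.png

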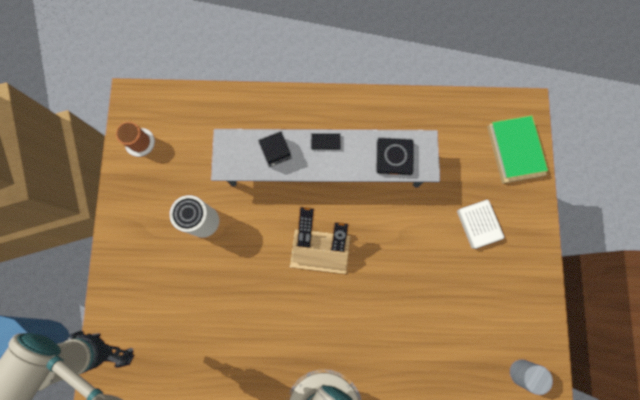

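The side view shows the short remote (nose about (285,215)) in the near pocket and the media box with its ring at (390,227). The top view shows the short remote around (340,235), the long remote at (305,225) and the media box at (396,155). The networks differ by about 16 mm in y, so I'll triangulate from zoomed crops.

```bash
cat > h.py <<'E'
import cv2,numpy as np
from bench import *
def P(f): return f["intrinsics"]@np.c_[f["R"],f["t"]]
def proj(f,X):
    p=P(f)@np.r_[X,1]; return (p[:2]/p[2]).round(1)
def tri(fa,a,fb,b):
    X=cv2.triangulatePoints(P(fa),P(fb),np.float64(a).reshape(2,1),np.float64(b).reshape(2,1))[:,0]; return X[:3]/X[3]
def onz(f,p,z):
    d=f["R"].T@np.linalg.inv(f["intrinsics"])@np.r_[p,1]; c=-f["R"].T@f["t"]; return c+d*(z-c[2])/d[2]
E
python3 - <<'E'
from h import *
s,t=grab_frame("side"),grab_frame("top")
print("ring",tri(s,(390,227),t,(396,155)).round(1), onz(s,(390,227),159).round(),onz(t,(396,155),159).round())
a=cv2.resize(s["color"][165:275,225:305],None,fx=5,fy=5,interpolation=cv2.INTER_CUBIC)
b=cv2.resize(t["color"][200:280,285:355],None,fx=5.5,fy=5.5,interpolation=cv2.INTER_CUBIC)
c=np.zeros((550,790,3),np.uint8); c[:550,:400]=a; c[:440,402:787]=b
cv2.imwrite("pics/crop1.png",c)
E
```

```text
ring [ 751.6 -197.9  148.6] [ 746. -209.  159.] [ 747. -196.  159.]
```

View pics/crop1.png

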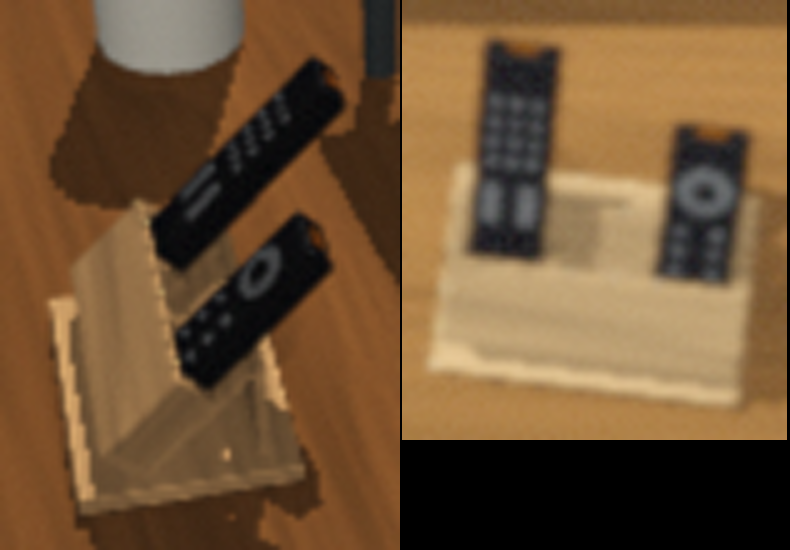

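```bash
python3 - <<'E'
from h import *
s,t=grab_frame("side"),grab_frame("top")
T=lambda u,v:((u-402)/5.5+285-.4,200+v/5.5-.4); S=lambda u,v:(225+u/5-.4,165+v/5-.4)
print("ring",tri(s,S(260,268),t,T(706,193)).round(1))
a,b=onz(t,T(430,370),12),onz(t,T(740,403),12);print("base edge",a.round(1),b.round(1),np.degrees(np.arctan2(*(a-b)[[1,0]]))-90)
a,b=onz(s,S(82,510),12),onz(s,S(303,470),12);print("base side",a.round(1),b.round(1),np.degrees(np.arctan2(*(b-a)[[1,0]])))
for z in (100,107,114): print(z,onz(t,T(706,193),z).round(1),onz(s,S(260,268),z).round(1))
# nose corners on button face (side) and in top
for st in [((302,213),(675,137)),((332,247),(748,142))]: print(tri(s,S(*st[0]),t,T(*st[1])).round(1))
print(t["intrinsics"][0,0],s["intrinsics"][0,0])
E
```

```text
ring [514.3 -36.2 117.4]
base edge [419.1 114.7  12. ] [404.6 -62.3  12. ] -4.687842325259325
base side [406.1 -70.4  12. ] [522.5 -78.3  12. ] -3.8632571458883125
100 [514.8 -36.9 100. ] [520.8 -13.7 100. ]
107 [514.  -36.5 107. ] [518.7 -22.7 107. ]
114 [513.3 -36.2 114. ] [516.6 -31.8 114. ]
[542.1 -18.6 133.7]
[543.3 -57.6 138. ]
430.83811733599964 427.7472668647917
```

Request:
servo_tool(
  increments="0 0 0 -0.7 0; 0 0 0 -0.7 0; 0 0 0 -0.7 0; -0.3 -0.4 0 0 0; -0.44 -0.68 0 0 0; -0.44 -0.68 0 0 0; -0.44 -0.68 0 0 0; -0.44 -0.68 0 0 0",
)

```text
time_s: 2.0
position: [301.3, 369.6, 250.4]
eef_rot: [3.141, 0.0, 3.06]
contact_force: [0.9, -0.1, 0.5]
gripper_width: 85.4
finger_force: 0.0
```

Request:
servo_tool(
  increments="-0.44 -0.68 0 0 0; -0.44 -0.68 0 0 0; -0.44 -0.68 0 0 0; -0.44 -0.68 0 0 0; -0.44 -0.68 0 0 0; -0.44 -0.68 0 0 0; -0.44 -0.68 0 0 0; -0.44 -0.68 0 0 0",
)

```text
time_s: 2.8
position: [454.4, 83.8, 250.6]
eef_rot: [3.141, 0.001, 3.059]
contact_force: [0.1, 0.4, -0.1]
gripper_width: 85.0
finger_force: 0.0
```

Request:
servo_tool(
  increments="-0.44 -0.68 0 0 0; -0.3 -0.5 0 0 0; 0 0 0 0 0; 0 0 0 0 0; 0 0 0 0 0; 0 0 0 0 0; 0 0 0 0 0; 0 0 0 0 0",
)

```text
time_s: 3.6
position: [485.5, 24.2, 250.4]
eef_rot: [3.141, 0.0, 3.06]
contact_force: [0.1, 0.7, -0.2]
gripper_width: 85.5
finger_force: 0.0
```

```bash
python3 - <<'E'
from h import *
f=grab_frame("wrist");cv2.imwrite("pics/w1.png",f["color"]);s=state();print(s["time_s"],s["position"].round(1),s["eef_rot"].round(3),s["joint_positions"].round(2))
print("cam",(-f["R"].T@f["t"]).round(),f["R"][2].round(2))
for n in("short_remote","short_remote_mid"):
  for c in ("wrist",): print(n,[(d["xyz"],d["score"]) for d in spot_in(n,c)[:2]])
print(proj(f,[514,-36.4,117]),proj(f,[543,-38,136]))
E
```

```text
3.65 [485.6  24.  250.4] [3.141 0.    3.06 ] [-0.09  0.14  1.68  0.    1.32 -1.58]
cam [408.  30. 373.] [ 0.31 -0.02 -0.95]
short_remote [([506.3, -26.9, 113.4], 0.83), ([538.2, 64.3, 126.5], 0.74)]
short_remote_mid [([508.6, -32.9, 112.7], 0.71)]
[246.5 236.8] [245.  279.9]
```

View pics/w1.png

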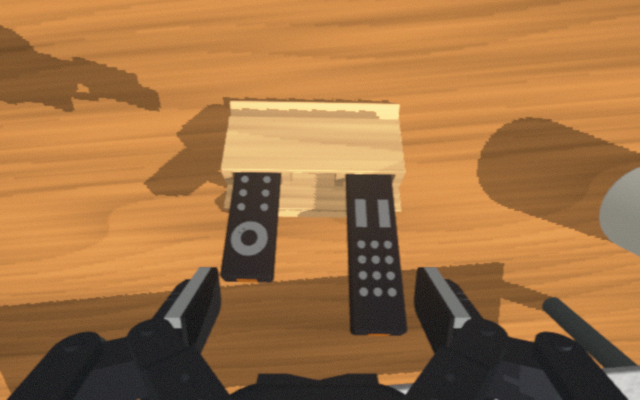

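The wrist view shows the ring at (249,238) and the nose edge at about (247,279). These match my prediction within 2–3 px, and the caddy is square to the tool. Next I'll go over it and down.

Request:
servo_tool(
  increments="-0.26 -0.37 0 0 0; -0.25 -0.37 0 0 0; -0.25 -0.38 0 0 0; 0 0 0.5 0 0; 0 0 0.6 0 0; 0 0 0.5 0 0; 0 0 0.2 0 0; 0 0 0 0 0",
)

```text
time_s: 4.55
position: [518.2, -35.2, 159.1]
eef_rot: [3.141, -0.003, 3.059]
contact_force: [-0.1, 0.1, 0.4]
gripper_width: 85.3
finger_force: 0.0
```

```bash
python3 - <<'E'
from h import *
f=grab_frame("wrist");cv2.imwrite("pics/w2.png",f["color"]);s=state();print(s["time_s"],s["position"].round(1),s["eef_rot"].round(3))
print(proj(f,[514,-35,117]),proj(f,[543,-37,136]))
E
```

```text
4.6 [519.2 -35.4 160.4] [ 3.142 -0.     3.059]
[316.9 240.8] [317.6 309.1]
```

View pics/w2.png

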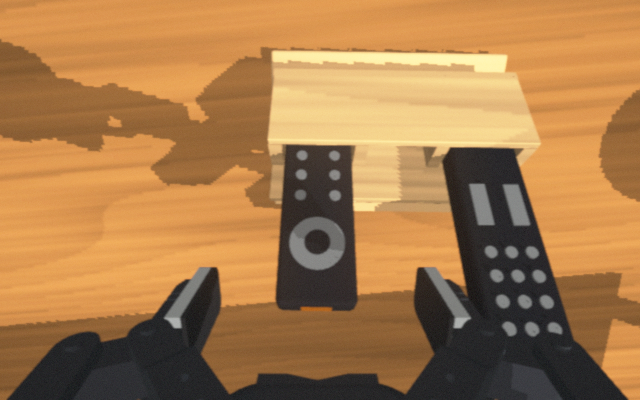

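The ring is at (317,242) and the nose edge at (317,306), centred between the fingers and as predicted. I'll descend and close.

Request:
servo_tool(
  increments="0 0 0.3 0 0; 0 0 0.3 0 0; 0 0 0.2 0 0; 0 0 0.08 0 0; 0 0 0 0 1; 0 0 0 0 1; 0 0 0 0 1; 0 0 0 0 1",
)

```text
time_s: 5.4
position: [519.7, -35.6, 117.3]
eef_rot: [-3.142, 0.002, 3.059]
contact_force: [-0.1, 0.1, 4.9]
gripper_width: 40.8
finger_force: 60.5
```

Request:
servo_tool(
  increments="0 0 0 0 1; 0 0 0 0 1; 0 0 0 0 1; 0 0 0 0 1; 0 0 0 0 1; 0 0 0 0 1; 0 0 0 0 1; 0 0 0 0 1",
)

```text
time_s: 6.2
position: [519.7, -35.6, 117.3]
eef_rot: [-3.141, 0.002, 3.059]
contact_force: [-0.8, 0.3, 4.8]
gripper_width: 41.0
finger_force: 60.6
```

Request:
servo_tool(
  increments="-0.1 0 -0.1 0 1; -0.15 0 -0.15 0 1; -0.2 0 -0.2 0 1; -0.2 0 -0.2 0 1; -0.2 0 -0.2 0 1; -0.2 0 -0.2 0 1; -0.15 0 -0.15 0 1; 0 0 0 0 1",
)

```text
time_s: 7.0
position: [581.1, -40.7, 177.5]
eef_rot: [-3.141, 0.004, 3.059]
contact_force: [-0.6, -0.0, -0.7]
gripper_width: 40.9
finger_force: 60.5
```

Request:
servo_tool(
  increments="0 0 -0.5 0 1; 0 0 -0.8 0 1; 0 0 -0.5 0 1; 0 0 0 0 1; 0 0 0 0 1; 0 0 0 0 1; 0 0 0 0 1; 0 0 0 0 1",
)

```text
time_s: 7.8
position: [578.3, -40.3, 264.9]
eef_rot: [3.141, -0.003, 3.059]
contact_force: [-0.6, -0.5, -1.2]
gripper_width: 41.0
finger_force: 60.6
```

```bash
python3 - <<'E'
from h import *
f=grab_frame("side");w=grab_frame("wrist");s=state();print(s["time_s"],s["position"].round(1),s["eef_rot"].round(3))
a=cv2.resize(f["color"][80:280,200:460],None,fx=3,fy=3,interpolation=cv2.INTER_CUBIC);cv2.imwrite("pics/s2.png",a)
for c in("side","top"):
  grab_frame(c);print([(d["xyz"],d["score"]) for d in spot_in("short_remote",c)[:2]])
E
```

```text
7.9 [578.6 -40.3 265.5] [ 3.141e+00 -1.000e-03  3.059e+00]
[([531.5, -52.8, 219.6], 0.8)]
[([535.1, -35.0, 219.8], 0.82)]
```

View pics/s2.png

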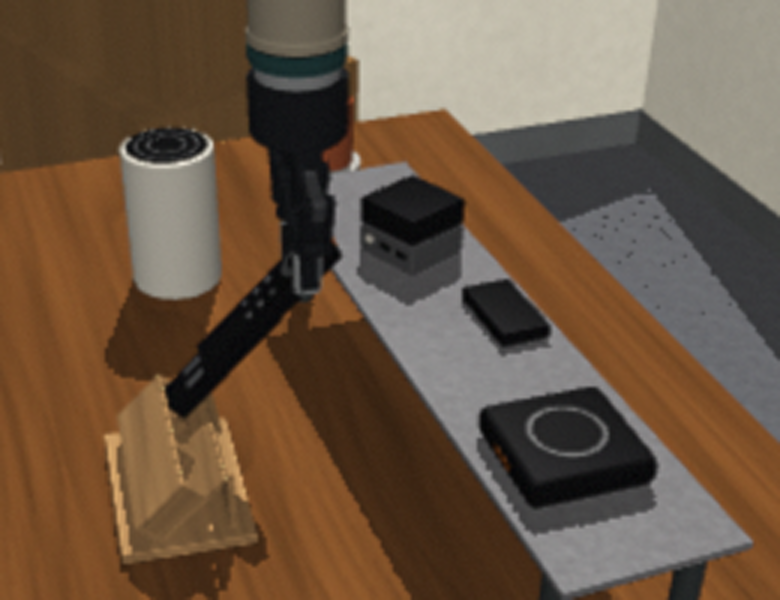

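The remote is out and held at 45°, with its small buttons visible at crop (262,290). The tool can only turn about the vertical, so I'll level the remote in the grip by pressing its tail on free table while moving forward.

Request:
servo_tool(
  increments="0.3 -0.5 0 0 1; 0.48 -0.78 0 0 1; 0.48 -0.78 0 0 1; 0.48 -0.77 0 0 1; 0 0 0 0 1; 0 0 0.5 0 1; 0 0 0.8 0 1; 0 0 0.7 0 1",
)

```text
time_s: 8.9
position: [480.9, -174.0, 165.6]
eef_rot: [-3.142, 0.002, 3.059]
contact_force: [-0.5, 0.6, -0.6]
gripper_width: 40.8
finger_force: 60.9
```

Request:
servo_tool(
  increments="0 0 0.5 0 1; 0 0 0.3 0 1; 0 0 0.2 0 1; 0 0 0.1 0 1; 0 0 0 0 1; 0 0 0 0 1; 0 0 0 0 1; 0 0 0 0 1",
)

```text
time_s: 9.7
position: [480.9, -174.4, 112.0]
eef_rot: [-3.141, 0.002, 3.059]
contact_force: [-0.6, -0.2, -0.3]
gripper_width: 40.9
finger_force: 60.9
```

Request:
servo_tool(
  increments="0 0 0.12 0 1; 0 0 0.12 0 1; -0.03 0 0.1 0 1; -0.05 0 0.1 0 1; -0.08 0 0.1 0 1; -0.08 0 0.1 0 1; -0.08 0 0.1 0 1; 0 0 0 0 1",
)

```text
time_s: 10.5
position: [500.5, -176.0, 75.6]
eef_rot: [-3.141, 0.008, 3.057]
contact_force: [5.6, 2.2, 9.0]
gripper_width: 40.9
finger_force: 60.1
```

Request:
servo_tool(
  increments="-0.08 0 0.1 0 1; -0.08 0 0.1 0 1; -0.08 0 0.1 0 1; -0.08 0 0.1 0 1; -0.06 0 0.1 0 1; -0.06 0 0.1 0 1; 0 0 0 0 1; 0 0 0 0 1",
)

```text
time_s: 11.3
position: [518.7, -177.2, 44.3]
eef_rot: [3.141, 0.0, 3.058]
contact_force: [1.4, 1.0, 2.7]
gripper_width: 40.9
finger_force: 60.0
```

```bash
python3 - <<'E'
from h import *
f=grab_frame("side");s=state();print(s["time_s"],s["position"].round(1),s["contact_force"])
u,v=proj(f,s["position"]).astype(int)
a=cv2.resize(f["color"][v-70:v+60,u-90:u+90],None,fx=4,fy=4,interpolation=cv2.INTER_CUBIC);cv2.imwrite("pics/s3.png",a);print(u,v)
E
```

```text
11.35 [ 518.6 -177.2   44.3] [1.44653951 2.02518817 2.62065066]
294 275
```

View pics/s3.png

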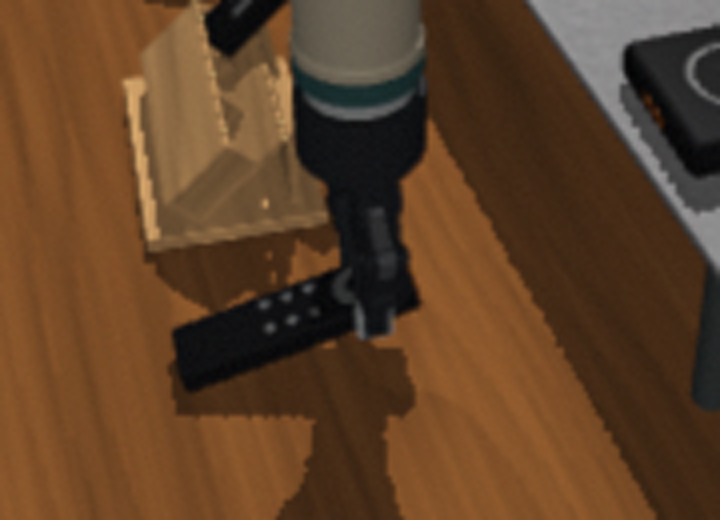

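The tail is on the table and the remote has turned in the grip to about 15°, with its buttons up. I'll continue down until it is nearly level.

Request:
servo_tool(
  increments="-0.04 0 0.08 0 1; -0.04 0 0.08 0 1; -0.04 0 0.08 0 1; -0.04 0 0.08 0 1; -0.02 0 0.06 0 1; 0 0 0.04 0 1; 0 0 0 0 1; 0 0 0 0 1",
)

```text
time_s: 12.15
position: [527.1, -178.1, 23.2]
eef_rot: [-3.142, -0.0, 3.059]
contact_force: [-2.5, 0.5, 2.7]
gripper_width: 40.6
finger_force: 60.3
```

Request:
servo_tool(
  increments="0 0 -0.2 0 1; 0 0 -0.4 0 1; 0 0 -0.6 0 1; 0 0 -0.7 0 1; 0 0 -0.6 0 1; 0 0 -0.4 0 1; 0 0 -0.2 0 1; 0 0 0 0 1",
)

```text
time_s: 12.95
position: [528.8, -178.6, 180.1]
eef_rot: [-3.14, 0.005, 3.059]
contact_force: [0.7, -0.1, -1.4]
gripper_width: 41.0
finger_force: 60.6
```

Request:
servo_tool(
  increments="0 0 0 0 1; 0 0 0 0 1; 0 0 0 0 1; 0 0 0 0 1; 0 0 0 0 1; 0 0 0 0 1; 0 0 0 0 1; 0 0 0 0 1",
)

```text
time_s: 13.75
position: [527.4, -178.1, 178.3]
eef_rot: [3.142, 0.0, 3.059]
contact_force: [-0.7, -0.2, -0.4]
gripper_width: 40.7
finger_force: 60.6
```

```bash
python3 - <<'E'
from h import *
s=state();p=s["position"];print(s["time_s"],p.round(1),s["eef_rot"].round(3),s["contact_force"].round(1))
f=grab_frame("side");print([(d["xyz"],d["score"]) for d in spot_in("short_remote","side")[:2]])
t=grab_frame("top");print([(d["xyz"],d["score"]) for d in spot_in("short_remote","top")[:2]])
for n in("long_remote","mini_pc","router","modem","media_box"): print(n,[d["xyz"] for d in spot_in(n,"top")[:1]])
def crop(f,k):
    u,v=proj(f,p).astype(int); return cv2.resize(f["color"][v-60:v+60,u-80:u+80],None,fx=k,fy=k,interpolation=cv2.INTER_CUBIC),(u-80,v-60)
a,oa=crop(f,4);cv2.imwrite("pics/s4.png",a);print(oa)
b,ob=crop(t,4);cv2.imwrite("pics/t4.png",b);print(ob)
d=np.array([.9966,-.0825,0])
for e in(0,5,10): # predicted side pixels (crop) for button-face -y edge, tail & nose at pitch e
    r=np.radians(e);ax=d*np.cos(r)+[0,0,np.sin(r)];n=np.array([0,0,1])*np.cos(r)-d*np.sin(r);y=np.array([-.0825,-.9966,0])*21
    c=p-[0,0,6]
    print(e,[((proj(f,c+ax*q+n*9+y)-oa)*4).round() for q in(-115,35)])
E
```

```text
13.75 [ 527.4 -178.1  178.3] [3.142 0.    3.059] [-0.7 -0.2 -0.4]
[([461.6, -186.8, 173.8], 0.83)]
[([457.6, -175.7, 174.0], 0.73)]
long_remote [[532.4, 70.8, 127.2]]
mini_pc [[747.3, 155.7, 189.5]]
router [[548.0, 387.8, 170.2]]
modem [[564.3, -482.6, 37.0]]
media_box [[745.1, -189.3, 155.7]]
(np.int64(216), np.int64(171))
(np.int64(311), np.int64(168))
0 [array([122., 296.]), array([393., 252.])]
5 [array([123., 310.]), array([392., 248.])]
10 [array([126., 324.]), array([390., 244.])]
```

View pics/s4.png

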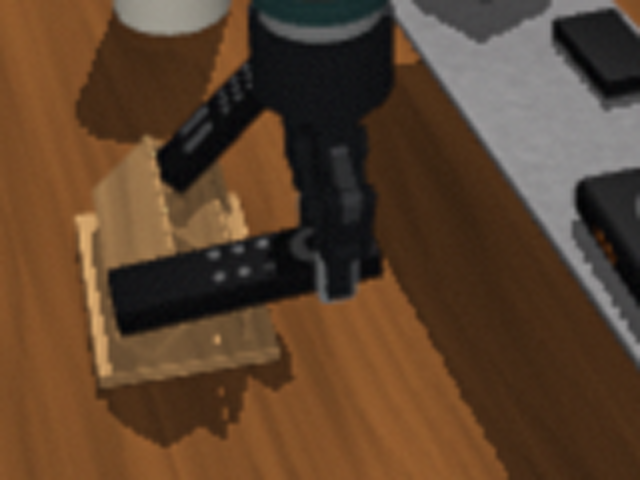

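View pics/t4.png

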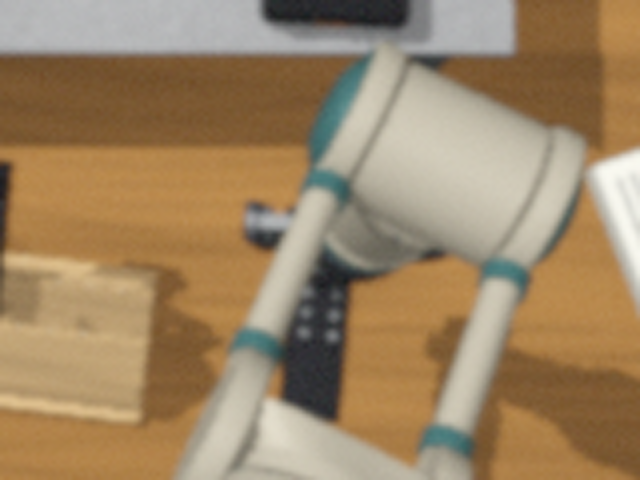

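The side view shows the remote level to within a few degrees, with buttons up and the tail at crop (118,300). Its middle is at about z = 168 mm. The top view shows it running along the line to the media box, and everything else is where it was, so I'm handing in.

```bash
python3 -c "
from bench import *
print(hand_in())"
```

```text
the job is handed in; nothing more can be done
None
```

The short remote is out of the caddy and held steady about 17 cm above the table, level to within a few degrees, buttons up and nose towards the media box; I handed the job in at about 14 s and saw nothing else moved.

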